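# Push a drive home in the bench dock until the catch clicks behind it

### The job

A bare 2.5 inch drive has been laid on the deck of the bench dock in front of its guides. Slide it in between the guides until it is fully home and the spring catch at the side of the mouth has clicked shut behind it, then take your hand away. Leave the carton, the tweezers, the brush and the tape roll where they are.

Things in the scene. Friction and masses are not known exactly. Their poses are not given: they have to be found in the camera images.
- drive: Loose flat dark grey 2.5 inch drive with a label, a box 70 (its x) x 100 (its y) x 10 mm (z), 35 to 70 g. Origin: centre of its underside. It starts flat on the dock's deck, its y axis within 0.1 rad of the dock's +x, its leading edge just short of the guides, its trailing edge overhanging the open end of the deck.
- dock: Bench dock for 2.5 inch drives, fixed to the bench: grey box with a flat deck, two aluminium guides, a black housing (top z = 96 mm) across its closed end. Origin: on the bench, centre line between the guides, level with the catch's inner face. x points the way in (away from the robot and to its left), y to its left side. Deck x -118 to 130, y -54 to 54, top z = 70 mm; the drive slides on it.
- dock_mouth (a point): Centre of the flared mouth of the guides, on the deck, at x = -38, y = 0, z = 70 mm in the dock's frame. Here the inner faces stand at y = -44 and +44 mm; they narrow to -36.2 and +36.2 mm (1.2 mm play each side of the drive) at x = -20 mm and run on so. Guides reach z = 83 mm; from x = 12 mm inwards lips (underside z = 83, top 85 mm) fold over the drive, so it must slide in.
- drive_home (a point): Where the drive's origin comes to lie when it is fully home, midway in its end play: x = 51.2, y = 0, z = 70 mm in the dock's frame. The end stop (a socket) is at x = 102.5 mm, the catch face at x = 0, so a drive that is home has its trailing edge at x = 0 to 2.5 mm and its origin at x = 50 to 52.5 mm.
- catch (a joint): Opening of the spring catch, rad: 0 at rest (closed), grows as it is pushed outwards to the dock's +y, at most 0.2. A spring steel strip, z = 71 to 81 mm, along the outside of the left (+y) guide, rooted at x = 72 mm. An entering drive pushes it to 0.06 to 0.09 rad; pushing past it takes up to about 8 N. It springs back to 0 once the drive's trailing edge is past x = 0.
- catch_face (a point): Inner corner of the square catch face at the strip's free end: at rest at x = 0, y = 29, z = 76 mm in the dock's frame; moves with the catch. Before it a ramp leads in from y = 41 at x = -20 mm to y = 28 at x = -1 mm; a thumb tab points out to y = 54 mm. Between y = -27 and +27 mm the way is clear for a finger that pushes the drive's trailing edge.
- carton: Bystander: closed dark card box 100 x 121 x 42 mm on the bench, to the right of the dock. Origin at the centre of its underside.
- brush: Bystander: black antistatic brush, 22 x 159 x 13 mm, lying on the bench to the right of the dock. Origin at the centre of its underside, y along its length.
- tweezers: Bystander: black bent-tip tweezers, 15 x 123 x 9 mm, lying on the bench to the right of the dock. Origin at the centre of its underside, y along its length.
- tape: Bystander: small roll of black tape, 58 mm across, 19 mm high, lying flat on the bench to the left of the dock. Origin at the centre of its underside.

How it is judged:
On the way:
1. the drive enters between the guides and holds the catch pushed aside (value of joint catch above 0.03 rad and x of drive in the frame of dock between -0.055 and 0.049 m and y of drive in the frame of dock between -0.006 and 0.006 m and contact force between drive and catch above 0.1 N), for 0.15 s.
At the end, for the whole second after the job is handed in: The drive lies flat between the guides (within 4 mm of the centre line, tilted less than 0.05 rad), its origin at least 48.5 mm inside the catch face (fully home is 50 to 52.5 mm), and at rest; the catch is back behind it, open less than 0.025 rad (x of drive in the frame of dock above 0.0485 m and y of drive in the frame of dock between -0.004 and 0.004 m and z of drive in the frame of dock below 0.074 m and angle between drive's own z axis and vertical below 0.05 rad and value of joint catch below 0.025 rad and linear speed of drive below 0.01 m/s); the robot touches nothing.
It fails at once if the carton, the tweezers, the brush or the tape roll is moved by more than 20 mm (distance of any of carton, tweezers, brush, tape from where it was at the start of the episode above 0.02 m).
It also fails if it takes over 32 s, if anything falls off the work surface, if the arm or the gripper's body presses on something with over 40 N, if the wrist force passes 120 N, or if a joint passes its speed limit or range.

### The arm

A 6-joint arm with a two-finger parallel gripper is mounted at the origin on a cart in front of the work surface, level with it; the furniture and walls round the work are solid. World frame = base frame: x ahead of the robot, y to its left, z up, the work surface at z = 0. Lengths are in m, angles in rad, forces in N, time in s.
With the tool pointing down it reaches from about 0.275 to 0.75 m from the base axis. Payload 10.2 kg.
Tool frame: the origin (TCP) lies on the centre line of the jaws, within the pads' length; the fingertips stand 14 mm ahead of it and the grasp point (between the pads) lies 5 mm behind it; z points along the fingers, y is the line along which they close (so a half turn about z gives the same grasp; the last joint's range is limited). The gripper opens to 88 mm and grips with 3 to 60 N. Pads are 18 mm wide; open, the fingers measure 123 mm over their backs; the gripper's body (75 mm by 187 mm) begins 45 mm behind the grasp point.
Start: joints at [1.117, 0.313, 1.498, -0, 1.331, -0.223], TCP at [0.12, 0.511, 0.253] pointing down, gripper open.
Joint ranges: [-2.94, 2.94], [-0.97, 2.17], [0.19, 2.56], [-1.23, 4.37], [0.02, 3.11], [-2.88, 2.88]. Speed limits (rad/s): [2.39, 2.39, 3.01, 3.14, 3.14, 3.14].

### API

Orientations are given as a unit quaternion [x, y, z, w].
In Python, from bench import robot, cams, probe_bus gives the robot as it stands (robot), with the cameras (cams) and the readings (probe_bus).
- The arm moves only by the shell command python3 inch.py 'ROWS' [OPENING]. ROWS is a JSON list of rows, 1 to 5 of them, each of 6 numbers: dx, dy, dz in fractions of the full range, 1 being 0.6 m, then a rotation vector rx, ry, rz in shares of pi rad (1.0 is pi rad); each row shifts and turns the commanded pose from where the row before left it, along the tool's axes as they then stand; what a row does not reach is not made up. A row lasts 1/12 s, in which the tool goes at most 0.0417 m and 0.125 rad, less where a joint would pass 70% of its speed; a pose out of reach is approached as far as the arm can. OPENING is the finger opening in m, set as the command begins (- or left out keeps the last). The fingers move at their own pace and stop on an object; the grip force is fixed at half the most. Time passes only in rows, so rows that do not move let the fingers close. It prints the time, the measured TCP pose, the force, the opening and the grip force at its end. Shift and turn numbers lie between -1 and 1, and a call with a number outside is refused. Input that does not fit is refused with a message, and nothing moves.
- probe_bus.sense(): the state, without advancing time (a new reading comes with each control period).
- cams.get_image(name): name is "scene" or "top" or "wrist"; returns the picture (400x640x3 uint8, red, green, blue); there is no depth.
- cams.calibration(name): a dict with "fx", "fy", "cx", "cy" (pixels), "k1" (the pictures are not rectified: a ray, as slopes to the right and down, at radius r is drawn at 1 + k1 r^2 times it, then the intrinsics apply), "R" (3x3) and "t" (3): a world point X has camera coordinates R X + t; the wrist camera has in their place "tool_from_camera" (4x4, takes a point from camera to tool coordinates, whose origin is the TCP and whose axes are the flange's). Camera axes: x right, y down, z forward; pixel columns grow to the right and rows downward; lengths in m; the calibration is good to about 2 mm. A picture is of the moment at which its call begins: read the wrist's pose just before it. calibration takes no time and is no camera call.
- robot.job_done(): hands the job in; it is judged then, once.
The state is a dict: "time": time; "joint_pos": joint angles; "joint_vel": joint speeds; "joint_torque": joint torques, N m; "tool_pos": TCP position; "tool_rot": TCP orientation; "force": force on the tool from outside, world axes, zero at the start; "torque": the same for the moment, N m; "gripper_width": finger opening in m; "grip_force": force on a finger pad.
Only numpy, scipy, OpenCV 4.12 (cv2) and the standard library are available. Lean on these libraries where they do the work, as an engineer would, in place of code of your own. Each camera call takes 0.05 s, during which the arm holds its last target. There are 200 camera calls.

## Working session

There is one attempt and no reset: what is moved stays moved. The work goes in short steps, Python scripts to look and compute and a shell command to move; the robot and the scene stay as the last step left them, time stands still between calls to the robot, and variables do not carry over. Pictures are saved under pics/ and viewed, at most 10 in all, crops included, and the job is handed in when it is done.

```bash
ls; mkdir -p pics
python3 - <<'E'
from bench import robot, cams, probe_bus
import cv2,numpy as np
s=probe_bus.sense();print(s)
a=[cams.get_image(n) for n in("scene","top")]
for n,i in zip(("scene","top"),a): cv2.imwrite(f"pics/{n}0.png",i[:,:,::-1]); print(cams.calibration(n))
print(cams.calibration("wrist"))
E
```

```text
bench.py
inch.py
pics
{'time': 0.0, 'joint_pos': array([ 1.11662838e+00,  3.13440390e-01,  1.49842411e+00,  2.10307185e-05,
        1.33097946e+00, -2.23387250e-01]), 'joint_vel': array([ 2.37286864e-04, -1.44964307e-03, -9.21631574e-04, -3.94741539e-04,
        1.88703183e-03,  2.12258008e-06]), 'joint_torque': array([ 5.60853769e-04, -4.02209973e+01, -2.52275366e+01,  6.95352210e-02,
        3.52819136e-02, -1.31959832e-04]), 'tool_pos': array([0.11998881, 0.51087837, 0.25217085]), 'tool_rot': array([ 1.15136916e-01,  9.93349434e-01, -5.86698441e-04, -2.17558628e-04]), 'force': array([0.21356619, 0.34227245, 0.78902065]), 'torque': array([-0.06163312,  0.01458635, -0.0045827 ]), 'grip_force': 0.0, 'gripper_width': 0.08802375676537336}
{'fx': 453.36268376329247, 'fy': 453.36268376329247, 'cx': 326.12077233663524, 'cy': 196.81175535237432, 'k1': -0.06663572975555687, 'R': array([[-0.92849785,  0.37132369,  0.00323428],
       [ 0.15331196,  0.39126151, -0.90741935],
       [-0.33821175, -0.84204106, -0.42021384]]), 't': array([ 0.36007063, -0.12334338,  1.40322392])}
{'fx': 461.3374422981958, 'fy': 461.3374422981958, 'cx': 317.9090425144655, 'cy': 202.90622004525918, 'k1': -0.0843167246367319, 'R': array([[-0.01509778, -0.9998666 , -0.00623149],
       [-0.99256499,  0.01573973, -0.12069381],
       [ 0.12077579,  0.00436295, -0.99267022]]), 't': array([0.30895332, 0.48408931, 1.1210767 ])}
{'fx': 349.27683676832845, 'fy': 349.27683676832845, 'cx': 325.65704358405446, 'cy': 198.97543320854885, 'k1': -0.06545508442458442, 'tool_from_camera': array([[-1.26474293e-03, -9.58741687e-01, -2.84275884e-01,
         7.28499709e-02],
       [ 9.99999182e-01, -1.15872874e-03, -5.41095299e-04,
         8.76039734e-05],
       [ 1.89371982e-04, -2.84276336e-01,  9.58742368e-01,
        -1.32174649e-01],
       [ 0.00000000e+00,  0.00000000e+00,  0.00000000e+00,
         1.00000000e+00]])}
```

View pics/top0.png

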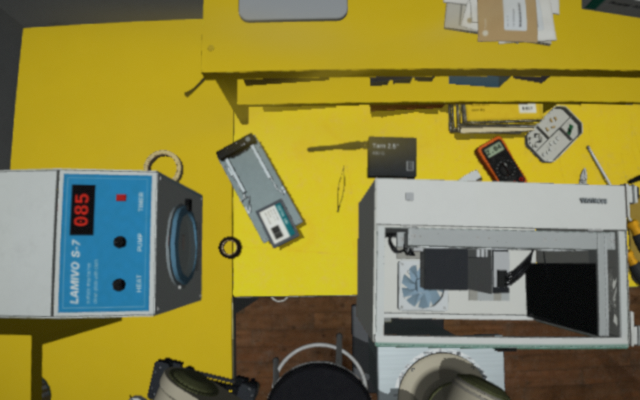

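View pics/scene0.png

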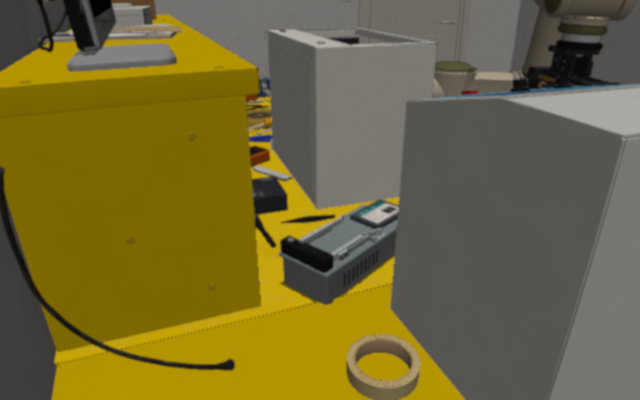

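The top view shows the dock running from the housing (~237,145) to the open end (~285,240), with the labelled drive at ~(278,223). The tape is at (230,247), the carton at (392,157), the tweezers at (341,188) and the brush at (337,148). The scene view shows the dock from behind, with the black housing at (305,252) and the drive at (378,213).

```bash
cat > h.py <<'E'
import numpy as np,cv2
from bench import robot, cams, probe_bus
from scipy.spatial.transform import Rotation as Ro
def cam(n,s=None):
    c=cams.calibration(n);K=np.array([[c['fx'],0,c['cx']],[0,c['fy'],c['cy']],[0,0,1]]);d=np.array([c['k1'],0,0,0.])
    if 'R' in c: return K,d,np.array(c['R']),np.array(c['t'])
    T=np.eye(4);T[:3,:3]=Ro.from_quat(s['tool_rot']).as_matrix();T[:3,3]=s['tool_pos']
    M=np.linalg.inv(T@c['tool_from_camera']);return K,d,M[:3,:3],M[:3,3]
def proj(C,X): 
    K,d,R,t=C;return cv2.projectPoints(np.array(X,float).reshape(-1,1,3),cv2.Rodrigues(R)[0],t,K,d)[0][:,0]
def ray(C,uv,z):
    K,d,R,t=C;p=cv2.undistortPoints(np.array(uv,float).reshape(-1,1,2),K,d)[:,0]
    D=np.c_[p,np.ones(len(p))]@R;o=-R.T@t;return o+D*((z-o[2])/D[:,2])[:,None]
E
python3 - <<'E'
from h import *
i=cv2.imread('pics/top0.png')[125:255,200:320];cv2.imwrite('pics/c0.png',cv2.resize(i,None,fx=4.6,fy=4.6,interpolation=cv2.INTER_CUBIC))
C=cam('top');print(proj(C,[[.12,.511,.25],[0.12,.511,0]]))
# rough: housing end and open end
print(ray(C,[[221,150],[252,135],[300,234],[271,247]],.07)); print(ray(C,[[230,247]],.02))
E
```

```text
[[213.23332283 377.67374181]
 [236.25164369 352.37466682]]
[[0.6187714  0.53749778 0.07      ]
 [0.65509688 0.46109485 0.07      ]
 [0.40976935 0.34520064 0.07      ]
 [0.37975396 0.41479728 0.07      ]]
[[0.38243987 0.52305106 0.02      ]]
```

View pics/c0.png

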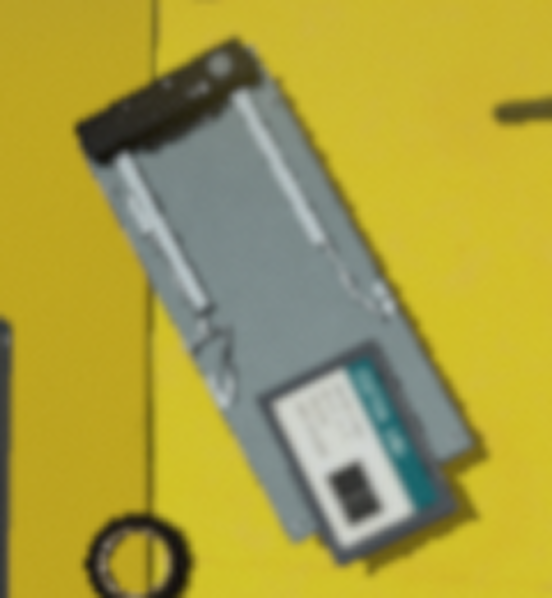

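Run:
```python
from h import *
C=cam('top')
f=lambda x,y:[200+x/4.6,125+y/4.6]
print('drive',ray(C,[f(262,400),f(375,345),f(455,505),f(343,562)],.08))
for z in(0,.3,.4):print(z,ray(C,[[373,180],[358,330],[158,172],[155,316],[200,190]],z))
```

```text
drive [[0.46331098 0.44701568 0.08      ]
 [0.49114423 0.3881092  0.08      ]
 [0.40741001 0.34735465 0.08      ]
 [0.37895631 0.4052769  0.08      ]]
0 [[0.54975089 0.15858788 0.        ]
 [0.17154887 0.20637488 0.        ]
 [0.58059929 0.71875811 0.        ]
 [0.21052699 0.71847557 0.        ]
 [0.53100018 0.60633118 0.        ]]
0.3 [[0.49861044 0.19382797 0.3       ]
 [0.21711785 0.22939544 0.3       ]
 [0.52157064 0.61075796 0.3       ]
 [0.24612894 0.61054767 0.3       ]
 [0.48465443 0.52707954 0.3       ]]
0.4 [[0.48156362 0.20557467 0.4       ]
 [0.23230751 0.23706896 0.4       ]
 [0.50189442 0.57475792 0.4       ]
 [0.25799625 0.57457171 0.4       ]
 [0.46920585 0.50066233 0.4       ]]
```

The rows are not in the units I measure in: shifts go in shares of 0.6 m and turns go in shares of pi rad. I convert before sending: -0.0375 m / 0.6 = -0.0625, -0.005 m / 0.6 = -0.0083.

```bash
python3 inch.py '[[-0.0625, -0.0083, 0, 0, 0, 0], [-0.0625, -0.0083, 0, 0, 0, 0], [-0.0625, -0.0083, 0, 0, 0, 0], [-0.0625, -0.0083, 0, 0, 0, 0], [-0.0625, -0.0083, 0, 0, 0, 0]]' && python3 inch.py '[[-0.0625, -0.0083, 0, 0, 0, 0], [-0.0625, -0.0083, 0, 0, 0, 0], [-0.0625, -0.0083, 0, 0, 0, 0], [-0.0625, -0.0083, 0, 0, 0, 0]]'; python3 inch.py '[[0, 0, 0, 0, 0, -0.0366], [0, 0, 0, 0, 0, -0.0366], [0, 0, 0, 0, 0, -0.0366]]'; python3 inch.py '[[0, 0, 0, 0, 0, -0.0366], [0, 0, 0, 0, 0, -0.0366], [0, 0, 0, 0, 0, -0.0366], [0, 0, 0, 0, 0, 0]]'
python3 - <<'E'
from h import *
s=probe_bus.sense();im=cams.get_image('wrist');print(s['time'],s['tool_pos'],s['tool_rot'])
np.savez('w1.npz',p=s['tool_pos'],r=s['tool_rot']);cv2.imwrite('pics/w1.png',im[:,:,::-1])
E
```

```text
time: 0.52
tool_pos: [0.2983, 0.4429, 0.2525]
tool_rot: [0.115, 0.993, -0.0, -0.0]
force: [-0.4, 0.2, -0.1]
gripper_width: 0.0884
grip_force: 0.0
time: 0.85
tool_pos: [0.4399, 0.389, 0.2524]
tool_rot: [0.115, 0.993, -0.0, -0.0]
force: [-0.1, 0.8, -0.1]
gripper_width: 0.0882
grip_force: 0.0
time: 1.1
tool_pos: [0.4389, 0.3895, 0.252]
tool_rot: [-0.059, 0.998, -0.0, -0.001]
force: [-0.4, -0.0, -0.9]
gripper_width: 0.0885
grip_force: 0.0
time: 1.43
tool_pos: [0.4383, 0.39, 0.2523]
tool_rot: [-0.23, 0.973, -0.0, -0.0]
force: [0.1, 1.0, 0.5]
gripper_width: 0.0879
grip_force: 0.0
1.4333 [0.43829295 0.38997397 0.25231902] [-2.29542485e-01  9.73298554e-01 -1.34669647e-04 -3.92940793e-04]
```

View pics/w1.png

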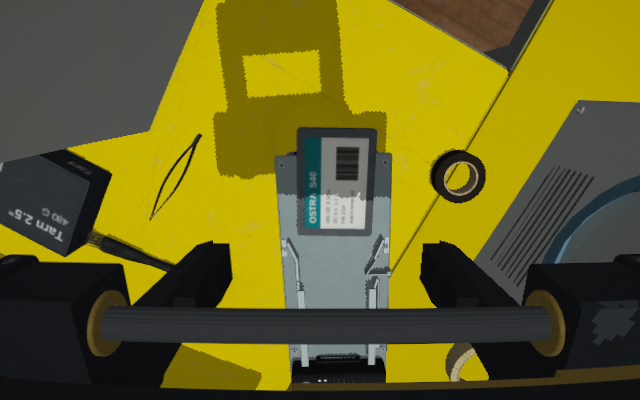

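The wrist view shows the drive, with trailing corners ~(298,128) and (376,130) and leading corners ~(296,233) and (371,236). The deck's open end is at (275,156)–(391,155), and the guide flares begin at ~(285,238) and (388,240). I'll magnify for accurate corners.

Run:
```python
import cv2
i=cv2.imread('pics/w1.png')[115:300,260:410];cv2.imwrite('pics/c1.png',cv2.resize(i[:,:],None,fx=3.2,fy=3.2,interpolation=cv2.INTER_CUBIC))
```

```text
(no output)
```

View pics/c1.png

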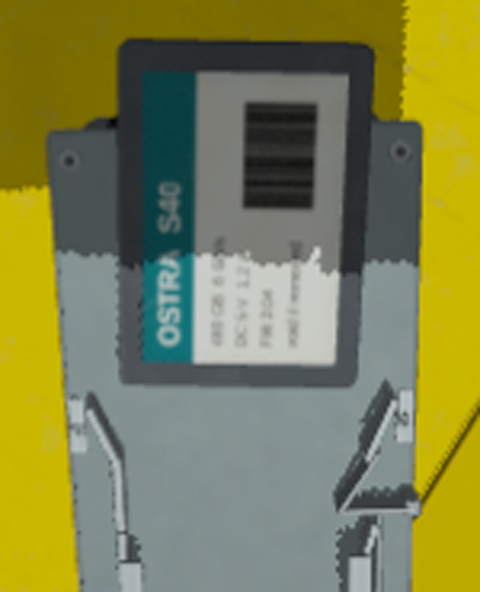

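Run:
```python
from h import *
w=np.load('w1.npz');s=dict(tool_pos=w['p'],tool_rot=w['r']);C=cam('wrist',s)
f=lambda L:[[260+x/3.2-.34,115+y/3.2-.34] for x,y in L]
dk=ray(C,f([(47,130),(422,123),(78,592),(410,592)]),.07)
dr=ray(C,f([(118,40),(374,45),(355,387),(120,382)]),.08)
ct=ray(C,f([(335,510)]),.081)[0]
print(np.linalg.norm(dk[1]-dk[0]),[np.linalg.norm(dr[i]-dr[i-1]) for i in range(4)])
R,L=dk[2]-dk[0],dk[3]-dk[1]
print('edge yaw',np.degrees([np.arctan2(v[1],v[0]) for v in(R,L)]))
e=(dk[1]-dk[0])[:2];print('end yaw',np.degrees(np.arctan2(-e[0],e[1])))
th=np.mean([np.arctan2(v[1],v[0]) for v in(R,L)]); 
u=np.array([np.cos(th),np.sin(th)]);v=np.array([-u[1],u[0]])
o=(dk[0]+dk[1])[:2]/2+.118*u
D=lambda P:np.c_[(P[:,:2]-o)@u,(P[:,:2]-o)@v]*1000
print('th',np.degrees(th),'o',o);print('deck',D(dk));print('drive',D(dr),D(dr).mean(0));print('catch',D(ct[None]))
print('tcp',D(s['tool_pos'][None]))
X=Ro.from_quat(s['tool_rot']).as_matrix()[:,0];print('tool -x yaw',np.degrees(np.arctan2(-X[1],-X[0])))
d=(dr[2]+dr[3]-dr[0]-dr[1]);print('drive yaw',np.degrees(np.arctan2(d[1],d[0])))
```

```text
0.10634673185604349 [np.float64(0.09869385524093152), np.float64(0.06888103143109049), np.float64(0.09901460588149164), np.float64(0.06899419679890721)]
edge yaw [27.82402472 28.18389696]
end yaw 27.56845713009669
th 28.003960839135715 o [0.519822   0.44101957]
deck [[-118.40416546  -53.1718299 ]
 [-117.59583454   53.1718299 ]
 [  31.53023015  -53.64269707]
 [  34.5218677    53.64955372]]
drive [[-143.80260165  -30.93988645]
 [-140.68655153   37.87062672]
 [ -41.76279053   33.63014472]
 [ -45.20414158  -35.27817332]] [-92.86402132   1.32067792]
catch [[-2.04680827 27.91281048]]
tcp [[-95.95079917  -6.78838354]]
tool -x yaw 26.54027522136677
drive yaw 25.517058179333297
```

Converted, 0.0175 m / 0.6 = 0.0292, 0.0034 m / 0.6 = 0.0057, -0.0255 rad / 3.1416 = -0.0081.

```bash
python3 inch.py '[[0, 0, 0, 0, 0, -0.0081], [0.0292, 0.0057, 0, 0, 0, 0], [0.0292, 0.0057, 0, 0, 0, 0], [0, 0, 0, 0, 0, 0]]'; python3 inch.py '[[0, 0, 0.0583, 0, 0, 0], [0, 0, 0.0583, 0, 0, 0], [0, 0, 0.0583, 0, 0, 0], [0, 0, 0.0583, 0, 0, 0], [0, 0, 0.025, 0, 0, 0]]';python3 inch.py '[[0, 0, 0.0167, 0, 0, 0], [0, 0, 0, 0, 0, 0], [0, 0, 0, 0, 0, 0]]'
cat >> h.py <<'E'
def dock():
    s=probe_bus.sense();th=np.radians(28.0);u=np.array([np.cos(th),np.sin(th)]);v=np.array([-u[1],u[0]])
    d=s['tool_pos'][:2]-[.519822,.44101957];X=Ro.from_quat(s['tool_rot']).as_matrix()[:,0]
    print('t',s['time'],'tcp dock mm',d@u*1000,d@v*1000,s['tool_pos'][2]*1000,'yaw',np.degrees(np.arctan2(-X[1],-X[0])),'F dock',s['force'][:2]@u,s['force'][:2]@v,s['force'][2]);return s
E
python3 -c "from h import *;dock()"
```

```text
time: 1.82
tool_pos: [0.4022, 0.3795, 0.2528]
tool_rot: [-0.239, 0.971, -0.0, -0.001]
force: [-0.8, -0.1, -0.1]
gripper_width: 0.0882
grip_force: 0.0
time: 2.23
tool_pos: [0.4031, 0.3789, 0.0934]
tool_rot: [-0.238, 0.971, -0.001, -0.003]
force: [-0.4, -0.7, -0.6]
gripper_width: 0.0883
grip_force: 0.0
time: 2.48
tool_pos: [0.4049, 0.3801, 0.0884]
tool_rot: [-0.239, 0.971, 0.0, 0.0]
force: [-0.3, 0.2, 0.8]
gripper_width: 0.0878
grip_force: 0.0
t 2.4833 tcp dock mm -130.12409730712153 0.16758156634233104 88.35322921002701 yaw 27.702331172664724 F dock -0.19733664887613112 0.2933441573425187 0.8444307805619903
```

Converted, 0.001 m / 0.6 = 0.0017, -0.005 rad / 3.1416 = -0.0016.

```bash
python3 inch.py '[[0, 0, 0.0017, 0, 0, -0.0016], [0, 0, 0, 0, 0, 0], [0, 0, 0, 0, 0, 0], [0, 0, 0, 0, 0, 0], [0, 0, 0, 0, 0, 0]]' 0.06;python3 inch.py '[[0, 0, 0, 0, 0, 0], [0, 0, 0, 0, 0, 0], [0, 0, 0, 0, 0, 0]]'
python3 - <<'E'
from h import *
s=dock();im=cams.get_image('wrist');np.savez('w2.npz',p=s['tool_pos'],r=s['tool_rot']);cv2.imwrite('pics/w2.png',im[:,:,::-1])
E
```

```text
time: 2.9
tool_pos: [0.4046, 0.38, 0.0875]
tool_rot: [-0.242, 0.97, 0.0, 0.001]
force: [-0.7, 0.2, 5.2]
gripper_width: 0.0694
grip_force: 30.0
time: 3.15
tool_pos: [0.4046, 0.38, 0.0875]
tool_rot: [-0.242, 0.97, 0.0, 0.001]
force: [-1.3, -0.2, 6.4]
gripper_width: 0.0691
grip_force: 30.0
t 3.15 tcp dock mm -130.39199450900855 0.24504991786071137 87.49485761010934 yaw 28.05386085119546 F dock -1.235520456583957 0.43768327994258643 6.39838079919911
```

View pics/w2.png

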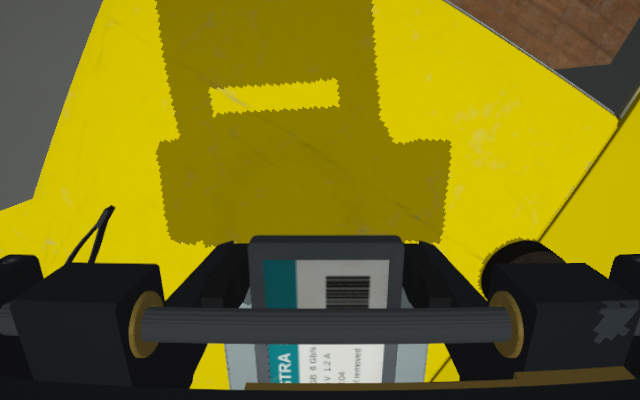

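The drive is gripped squarely at its trailing end (edge at row ~238, width 0.069). Now I'll slide it in.

Converted, -0.008 m / 0.6 = -0.0133.

```bash
python3 inch.py '[[-0.0133, 0, 0, 0, 0, 0], [-0.0133, 0, 0, 0, 0, 0], [-0.0133, 0, 0, 0, 0, 0], [0, 0, 0, 0, 0, 0]]'; python3 -c "from h import *;dock()"
```

```text
time: 3.53
tool_pos: [0.4269, 0.3918, 0.0876]
tool_rot: [-0.242, 0.97, 0.0, 0.001]
force: [0.7, 1.4, 5.6]
gripper_width: 0.0692
grip_force: 30.0
t 3.5333 tcp dock mm -105.16822462948176 0.1551771213105705 87.63305359270063 yaw 28.040162055480952 F dock 1.323068202910263 0.9089544621636392 5.606981393421939
```

Converted, -0.004 m / 0.6 = -0.0067.

```bash
for i in 1 2; do :; done; python3 inch.py '[[-0.0067, 0, 0, 0, 0, 0], [-0.0067, 0, 0, 0, 0, 0], [-0.0067, 0, 0, 0, 0, 0], [-0.0067, 0, 0, 0, 0, 0], [0, 0, 0, 0, 0, 0]]'; python3 -c "from h import *;dock()"
```

```text
time: 3.95
tool_pos: [0.4401, 0.3981, 0.0876]
tool_rot: [-0.242, 0.97, -0.0, 0.0]
force: [-0.8, -5.8, 9.0]
gripper_width: 0.0695
grip_force: 30.0
t 3.95 tcp dock mm -90.51595684003041 -0.4305402859250137 87.62673422426035 yaw 28.011185390730894 F dock -3.3878841764827183 -4.71853274117183 8.996195197669739
```

Converted, -0.005 m / 0.6 = -0.0083.

```bash
python3 inch.py '[[-0.0083, 0, 0, 0, 0, 0], [-0.0083, 0, 0, 0, 0, 0], [-0.0083, 0, 0, 0, 0, 0], [-0.0083, 0, 0, 0, 0, 0], [0, 0, 0, 0, 0, 0]]'; python3 -c "from h import *;dock()"
```

```text
time: 4.37
tool_pos: [0.4585, 0.4079, 0.0876]
tool_rot: [-0.242, 0.97, -0.0, 0.001]
force: [3.2, -2.2, 5.1]
gripper_width: 0.0692
grip_force: 30.0
t 4.3667 tcp dock mm -69.66800634880657 -0.44908871752156265 87.64823936813228 yaw 28.01046617221425 F dock 1.7670627425638743 -3.4395668920554794 5.056897024941863
```

Converted, -0.005 m / 0.6 = -0.0083.

```bash
python3 inch.py '[[-0.0083, 0, 0, 0, 0, 0], [-0.0083, 0, 0, 0, 0, 0], [-0.0083, 0, 0, 0, 0, 0], [0, 0, 0, 0, 0, 0]]'; python3 -c "from h import *;dock()"
```

```text
time: 4.7
tool_pos: [0.4718, 0.4149, 0.0877]
tool_rot: [-0.242, 0.97, -0.0, 0.001]
force: [3.0, -1.9, 6.3]
gripper_width: 0.0693
grip_force: 30.0
t 4.7 tcp dock mm -54.68988274663126 -0.46158322536567237 87.66576320256672 yaw 28.018956863694815 F dock 1.7230744971020342 -3.111726078978566 6.311939712594714
```

Converted, -0.02 m / 0.6 = -0.0333.

```bash
python3 inch.py '[[0, 0, 0, 0, 0, 0], [0, 0, 0, 0, 0, 0], [0, 0, 0, 0, 0, 0], [0, 0, 0, 0, 0, 0]]' 0.082;python3 inch.py '[[0, 0, -0.0333, 0, 0, 0], [0, 0, -0.0333, 0, 0, 0], [0.0333, 0, 0, 0, 0, 0], [0.0333, 0, 0, 0, 0, 0], [0, 0, 0, 0, 0, 0]]'
python3 - <<'E'
from h import *
s=dock();im=cams.get_image('wrist');np.savez('w3.npz',p=s['tool_pos'],r=s['tool_rot']);cv2.imwrite('pics/w3.png',im[:,:,::-1])
E
```

```text
time: 5.03
tool_pos: [0.4701, 0.415, 0.0864]
tool_rot: [-0.242, 0.97, -0.0, -0.0]
force: [-1.1, 0.1, -0.9]
gripper_width: 0.0822
grip_force: 0.0
time: 5.45
tool_pos: [0.4326, 0.3954, 0.1267]
tool_rot: [-0.243, 0.97, -0.0, -0.001]
force: [-0.3, 0.1, 0.8]
gripper_width: 0.082
grip_force: 0.0
t 5.45 tcp dock mm -98.4300426946115 0.6872345463292399 126.6688995378481 yaw 28.10436721441142 F dock -0.2489348677582951 0.24958255316716865 0.8385166955368303
```

View pics/w3.png

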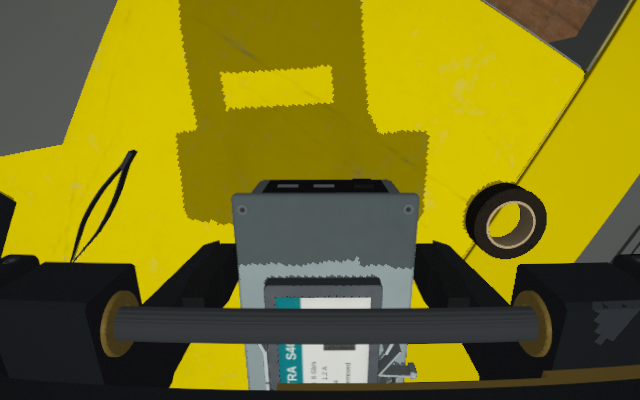

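The drive sits in the guides, with its trailing edge at row ~281, columns 265–381. I'll close the fingers and lower them behind it.

```bash
python3 - <<'E'
from h import *
w=np.load('w3.npz');C=cam('wrist',dict(tool_pos=w['p'],tool_rot=w['r']))
th=np.radians(28);u=np.array([np.cos(th),np.sin(th)]);v=np.array([-u[1],u[0]])
P=ray(C,[[265,284],[381,280]],.08)[:,:2]-[.519822,.44101957];print(P@u,P@v)
E
python3 inch.py '[[0, 0, 0, 0, 0, 0], [0, 0, 0, 0, 0, 0], [0, 0, 0, 0, 0, 0], [0, 0, 0, 0, 0, 0], [0, 0, 0, 0, 0, 0]]' 0; python3 inch.py '[[0, 0, 0, 0, 0, 0], [0, 0, 0.0333, 0, 0, 0], [0, 0, 0.0325, 0, 0, 0], [0, 0, 0, 0, 0, 0], [0, 0, 0, 0, 0, 0]]'; python3 -c "from h import *;dock()"
```

```text
[-0.06708605 -0.06976287] [-0.03476559  0.03225941]
time: 5.92
tool_pos: [0.4354, 0.3963, 0.1265]
tool_rot: [-0.242, 0.97, -0.0, -0.0]
force: [0.0, -0.3, 0.3]
gripper_width: 0.0509
grip_force: 0.0
time: 6.33
tool_pos: [0.4351, 0.3962, 0.0868]
tool_rot: [-0.242, 0.97, -0.0, -0.0]
force: [0.6, -0.2, 0.3]
gripper_width: 0.0174
grip_force: 0.0
t 6.3333 tcp dock mm -95.8950352763101 0.1948736028114464 86.82060377381997 yaw 28.058310901274165 F dock 0.45776249935045743 -0.4725080601862113 0.28122189492657534
```

Converted, -0.01 m / 0.6 = -0.0167.

```bash
python3 inch.py '[[0, 0, 0, 0, 0, 0], [0, 0, 0, 0, 0, 0], [-0.0167, 0, 0, 0, 0, 0], [-0.0167, 0, 0, 0, 0, 0], [0, 0, 0, 0, 0, 0]]'; python3 inch.py '[[-0.0117, 0, 0, 0, 0, 0], [-0.0117, 0, 0, 0, 0, 0], [-0.0117, 0, 0, 0, 0, 0], [-0.0117, 0, 0, 0, 0, 0], [-0.0117, 0, 0, 0, 0, 0]]'; python3 -c "from h import *;dock()"
```

```text
time: 6.75
tool_pos: [0.4538, 0.4061, 0.0876]
tool_rot: [-0.242, 0.97, 0.0, 0.001]
force: [0.2, 0.7, 0.6]
gripper_width: 0.0003
grip_force: 0.0
time: 7.17
tool_pos: [0.484, 0.4225, 0.0872]
tool_rot: [-0.242, 0.97, 0.0, -0.0]
force: [-2.7, -0.9, 1.6]
gripper_width: 0.0001
grip_force: 1.5
t 7.1667 tcp dock mm -40.359342426922154 0.43770540614832215 87.21930757523184 yaw 28.064967787867417 F dock -2.812443539761114 0.5320226123531479 1.5954168835539493
```

Converted, -0.006 m / 0.6 = -0.01.

```bash
python3 inch.py '[[-0.01, 0, 0, 0, 0, 0], [-0.01, 0, 0, 0, 0, 0], [-0.01, 0, 0, 0, 0, 0], [-0.01, 0, 0, 0, 0, 0], [0, 0, 0, 0, 0, 0]]';  python3 -c "from h import *;dock()"; python3 inch.py '[[-0.005, 0, 0, 0, 0, 0], [-0.0033, 0, 0, 0, 0, 0], [0, 0, 0, 0, 0, 0]]';python3 -c "from h import *;dock()"
```

```text
time: 7.58
tool_pos: [0.506, 0.4338, 0.0872]
tool_rot: [-0.242, 0.97, 0.0, 0.001]
force: [0.1, -0.5, -0.4]
gripper_width: 0.0005
grip_force: 0.0
t 7.5833 tcp dock mm -15.563171952679943 0.08795839736806228 87.19525575878212 yaw 28.045911187226544 F dock -0.15309259100181094 -0.45651940085791376 -0.40450463667653086
time: 7.83
tool_pos: [0.5097, 0.4358, 0.0872]
tool_rot: [-0.242, 0.97, 0.0, 0.0]
force: [-0.4, -0.4, 0.7]
gripper_width: 0.0008
grip_force: 0.0
t 7.8333 tcp dock mm -11.392585905300578 0.16486207220151822 87.21156263624995 yaw 28.047165469225558 F dock -0.5064397757120918 -0.13074942908820886 0.6752093397078133
```

Converted, -0.001 m / 0.6 = -0.0017.

```bash
for k in 1 2 3; do :; done; python3 inch.py '[[-0.0017, 0, 0, 0, 0, 0], [-0.0017, 0, 0, 0, 0, 0], [0, 0, 0, 0, 0, 0]]';python3 -c "from h import *;dock()"; python3 inch.py '[[-0.0017, 0, 0, 0, 0, 0], [0, 0, 0, 0, 0, 0]]';python3 -c "from h import *;dock()"
```

```text
time: 8.08
tool_pos: [0.5112, 0.4368, 0.0873]
tool_rot: [-0.242, 0.97, 0.0, 0.0]
force: [-0.0, -0.2, 0.0]
gripper_width: 0.0004
grip_force: 0.0
t 8.0833 tcp dock mm -9.597222218053407 0.29466613167230915 87.3499320082828 yaw 28.054212156988097 F dock -0.10595200163414106 -0.15934116860742925 0.044525210049684474
time: 8.25
tool_pos: [0.512, 0.4372, 0.0873]
tool_rot: [-0.242, 0.97, 0.0, 0.0]
force: [-0.1, -0.2, 0.4]
gripper_width: 0.0004
grip_force: 0.0
t 8.25 tcp dock mm -8.678484400476442 0.32299669619442306 87.28403086163074 yaw 28.057372562194164 F dock -0.20289620092881552 -0.07960972518844459 0.4201958354694602
```

Converted, -0.001 m / 0.6 = -0.0017.

```bash
python3 inch.py '[[-0.0017, 0, 0, 0, 0, 0], [-0.0017, 0, 0, 0, 0, 0], [0, 0, 0, 0, 0, 0]]';python3 -c "from h import *;dock()"; python3 inch.py '[[-0.0017, 0, 0, 0, 0, 0], [0, 0, 0, 0, 0, 0]]';python3 -c "from h import *;dock()"
```

```text
time: 8.5
tool_pos: [0.5125, 0.4376, 0.0871]
tool_rot: [-0.243, 0.97, -0.001, -0.002]
force: [-7.0, -4.3, 4.4]
gripper_width: 0.0005
grip_force: 4.3
t 8.5 tcp dock mm -8.04625420641238 0.4137365009313292 87.0626643245754 yaw 28.073856169168106 F dock -8.241721868820902 -0.4959510694274138 4.40976328983734
time: 8.67
tool_pos: [0.5126, 0.4377, 0.0869]
tool_rot: [-0.243, 0.97, -0.001, -0.003]
force: [-12.4, -8.2, 6.2]
gripper_width: 0.0006
grip_force: 7.0
t 8.6667 tcp dock mm -7.9171315534887245 0.49082293483656714 86.93478569612711 yaw 28.087005014160074 F dock -14.795978675159436 -1.4038503817855306 6.152621008039178
```

Firm resistance suggests the end stop. I'll back off, rise and look.

Converted, -0.03 m / 0.6 = -0.05, 0.02 m / 0.6 = 0.0333.

```bash
python3 inch.py '[[0.0167, 0, 0, 0, 0, 0], [0.0333, 0, 0, 0, 0, 0], [0.0333, 0, 0, 0, 0, 0], [0.0333, 0, 0, 0, 0, 0], [0, 0, -0.05, 0, 0, 0]]'; python3 inch.py '[[0, 0, -0.0583, 0, 0, 0], [0, 0, -0.0583, 0, 0, 0], [0, 0, -0.0583, 0, 0, 0], [-0.0333, 0, 0, 0, 0, 0], [0, 0, 0, 0, 0, 0]]'
python3 - <<'E'
from h import *
s=dock();im=cams.get_image('wrist');np.savez('w4.npz',p=s['tool_pos'],r=s['tool_rot']);cv2.imwrite('pics/w4f.png',im[:,:,::-1])
cv2.imwrite('pics/w4.png',cv2.resize(im[180:400,240:420,::-1],None,fx=2.7,fy=2.7,interpolation=cv2.INTER_CUBIC))
E
```

```text
time: 9.08
tool_pos: [0.4477, 0.403, 0.112]
tool_rot: [-0.243, 0.97, -0.002, -0.006]
force: [-0.6, -0.6, -1.2]
gripper_width: 0.0007
grip_force: 0.0
time: 9.5
tool_pos: [0.4724, 0.4159, 0.2243]
tool_rot: [-0.242, 0.97, 0.001, 0.003]
force: [-0.5, 0.1, -0.7]
gripper_width: 0.0004
grip_force: 0.0
t 9.5 tcp dock mm -53.66796889475666 0.032172469101388816 224.31541406591276 yaw 28.032756251430886 F dock -0.339648733673937 0.34665227706112417 -0.6676496124306376
```

View pics/w4.png

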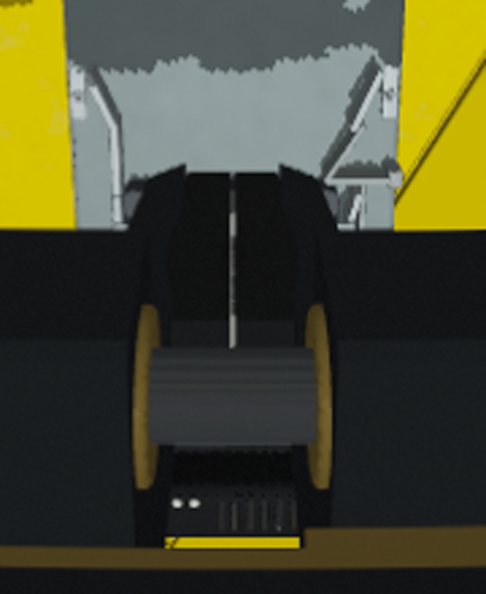

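The catch appears to be back in (tip at crop (322,182)), but the fingers hide the drive's trailing edge. I'll retreat, open the fingers and look again.

Converted, -0.02 m / 0.6 = -0.0333.

```bash
python3 inch.py '[[0.0333, 0, -0.0333, 0, 0, 0], [0.0333, 0, 0, 0, 0, 0], [0.0333, 0, 0, 0, 0, 0], [0, 0, 0, 0, 0, 0], [0, 0, 0, 0, 0, 0]]' 0.088; python3 inch.py '[[0, 0, 0, 0, 0, 0], [0, 0, 0, 0, 0, 0], [0, 0, 0, 0, 0, 0], [0, 0, 0, 0, 0, 0]]'
python3 - <<'E'
from h import *
s=dock();im=cams.get_image('wrist');np.savez('w5.npz',p=s['tool_pos'],r=s['tool_rot']);cv2.imwrite('pics/w5f.png',im[:,:,::-1])
cv2.imwrite('pics/w5.png',cv2.resize(im[200:400,240:420,::-1],None,fx=3,fy=3,interpolation=cv2.INTER_CUBIC))
E
```

```text
time: 9.97
tool_pos: [0.4167, 0.3865, 0.2416]
tool_rot: [-0.243, 0.97, -0.0, -0.001]
force: [0.9, 0.5, -0.3]
gripper_width: 0.0316
grip_force: 0.0
time: 10.3
tool_pos: [0.4178, 0.3869, 0.2418]
tool_rot: [-0.242, 0.97, -0.0, -0.0]
force: [0.1, -0.1, 0.4]
gripper_width: 0.0582
grip_force: 0.0
t 10.3 tcp dock mm -115.48996726491012 0.12324700140015273 241.77088161459406 yaw 28.047505251773785 F dock 0.016174535258237102 -0.17413503279297884 0.37868733132898585
```

View pics/w5.png

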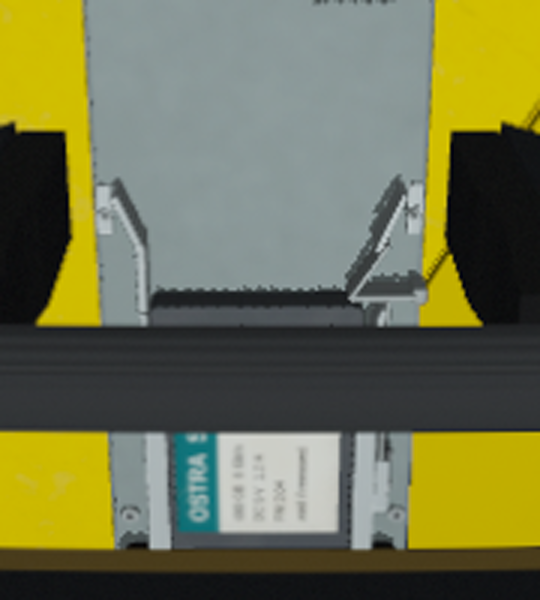

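Run:
```python
from h import *
w=np.load('w5.npz');C=cam('wrist',dict(tool_pos=w['p'],tool_rot=w['r']))
th=np.radians(28);u=np.array([np.cos(th),np.sin(th)]);v=np.array([-u[1],u[0]])
for n,p,z in(('trail',[[152,306],[360,306]],.08),('catch',[[349,298]],.081)):
    P=ray(C,[[240+x/3-.33,200+y/3-.33] for x,y in p],z)[:,:2]-[.519822,.44101957];print(n,P@u,P@v)
probe_bus.sense()
```

```text
trail [0.00229021 0.00229839] [-0.03451325  0.03260673]
catch [-0.0013305] [0.02887307]
```

The trailing edge is at x ≈ +2 mm or more and the catch corner is at y = 28.9 mm (29 at rest), so the drive is home and the catch is shut.

```bash
python3 -c "from bench import robot, cams, probe_bus;print(robot.job_done())"
```

```text
the job is handed in; nothing more can be done
None
```

The drive is fully home between the guides with the catch closed behind it, as measured in the last wrist picture. The hand is clear, and I handed the job in at about 10.4 s of the 32 s allowed; no verdict was printed.

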